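# Put a dropper bottle away in the dry cabinet and seat its door on the catch

## Robot

A 7-joint arm with a two-finger parallel gripper is mounted at the origin on a cart in front of the work surface, level with it; the furniture and walls round the work are solid. World frame = base frame: x ahead of the robot, y to its left, z up, the work surface at z = 0. Lengths are in m, angles in rad, forces in N, time in s.
With the tool pointing down it reaches from about 0.4 to 0.875 m from the base axis. Payload 19.3 kg.
Tool frame: the origin (TCP) lies midway between the tips of the shut fingers; the grasp point (between the pads) lies 19 mm behind it (bot.pinch_z is the distance from the TCP to the grasp point, in m); z points along the fingers, y is the direction in which the jaws open and shut (so a half turn about z gives the same grasp; the last joint's range is limited). The gripper opens to 85 mm and grips with 20 to 120 N. Pads are 22 mm wide; open, the fingers measure 114 mm over their backs; the gripper's body (76 mm by 85 mm) begins 54 mm behind the grasp point. The pads swing forward as they close: fully open they stand 13 mm farther back than shut.
Start: joints at [1.274, 0.521, -0.036, 1.599, 0.021, 1.021, -0.113], TCP at [0.141, -0.609, 0.231] pointing down, gripper open.
Joint ranges: [-2.91, 2.91], [-0.3, 2.13], [-1.5, 1.42], [0.17, 2.43], [-1.26, 4.41], [0.16, 1.93], [-2.52, 2.52]. Speed limits (rad/s): [1.89, 1.89, 2.39, 2.39, 3.01, 3.01, 3.01].

## Interface

Orientations are given as [roll, pitch, yaw] about the fixed x, y, z axes, in that order (R = Rz(yaw) Ry(pitch) Rx(roll)).
In Python, from workcell import bot gives the robot as it stands. The module is installed in compiled form; this text tells all that it offers.
- The arm moves only by the tool move_arm, never from a script. Its argument "moves" is text: rows parted by semicolons, each of 4 numbers parted by spaces: the shift along the tool's x, y, z in mm, then the turn about the tool's z in rad. In form: dx dy dz yaw; .... A call has exactly 10 rows; each row is the pose to reach, as a shift and turn from the pose commanded when the call began, along the tool's axes at that moment; what a row does not reach only later rows make up. A row lasts 1/12 s, in which the tool goes at most 41.7 mm and 7.16 degrees, less where a joint would pass 70% of its speed; a pose out of reach is approached as far as the arm can. A call with a gripper value outside its range is refused whole. "grip" is the opening, from 0 (shut) to 1 (fully open), set as the call begins (left out, the last holds). The fingers move at their own pace and stop on an object; "grip_force" is the grip in N (left out, the last holds). Time passes only in rows, so rows that repeat a pose let the fingers close, or fill a call up. It gives the time, the measured TCP pose, the force and the opening at its end, in the units of the state.
- bot.observe(): the state, without advancing time (a new reading comes with each control period).
- bot.grab_frame(name): name is "side" or "top"; returns a dict with "frame" (480x640x3 uint8, red, green, blue), "z_map" (480x640 float32, m along the optical axis (not along the pixel's ray), 0 where there is no reading), "K" (3x3 intrinsics, pixels), "eye" and "attitude" of the camera in the world. Camera axes: x right, y up, looking along -z (the intrinsics and any distortion apply to the point x, -y, -z); pixel columns grow to the right and rows downward; lengths in m; the calibration is good to about 2 mm. A picture is of the moment at which its call begins.
- bot.job_done(): hands the job in, once; it reports no verdict.
Trained networks look in a picture, given as the dict that the camera call returned (one of the last four; its "shot" number tells which), for a name from the list of things; names that differ only in an ending like _2 or _b are one class to them, and where a whole thing is asked for, a point or a joint stands for the part that bears it (a point fixed in the world has none). Each returns a list of dicts, best first, with "conf" (0 to 1); they miss things now and then, are a little off and sometimes report something else, mostly with a low value. They report only what shows in the picture. A call takes as long as a camera call. They do not tell look-alikes from the thing itself.
- bot.search_frame(picture, label): "at" ([column, row] in pixels, amid what is visible of it).
- bot.pinpoint(picture, label): "at" ([column, row] in pixels: a listed point, or the origin of a listed thing).
The state is a dict: "clock": time; "qpos": joint angles; "qd": joint speeds; "joint_efforts": joint torques, N m; "position": TCP position; "tool_rot": TCP orientation; "force": force on the tool from outside, world axes, zero at the start; "moment": the same for the moment, N m; "grip_width": finger opening in m.
Only numpy, scipy, OpenCV 4.12 (cv2) and the standard library are available. Lean on these libraries where they do the work, as an engineer would, in place of code of your own. Each camera call takes 0.05 s, during which the arm holds its last target. There are 200 camera calls.

## Task

Take the larger brown dropper bottle, which stands beside the pocket scale, and put it away in the small dry cabinet: stand it upright on the pulled-out tray next to the little one and slide the tray fully in with both bottles still standing. Then push the cabinet door shut until its roller catch takes it and it stays fully closed by itself: press it firmly through the catch, but do not slam it or force it.

Things in the scene. Friction and masses are not known exactly. Their poses are not given: they have to be found in the camera images.
- dropper_bottle: the larger of two round brown dropper bottles, 36 mm in diameter, 77 mm high (straight body to 50 mm, black cap 18 mm wide from 62 mm up), 35 to 70 g; stands upright on the closed white box on the left of the desk (flat top 86 mm up), right of the pocket scale. Origin: centre of its underside, z up. Between it and the cabinet a 0.47 m clamp stand rises behind the round mantle: pass in front of it
- small_bottle: the smaller brown dropper bottle, 31 mm in diameter and 68 mm high, which already stands loose on the tray, in its back right corner (30 mm to +x, 42 mm to -y of tray_floor); origin at the centre of its underside
- dry_cabinet: small low grey bench cabinet with a dial on top, 200 mm wide (y), 130 mm deep (x), 118 mm high, fixed on the desk right of the heating mantle, front towards the robot; origin at the centre of its underside at desk height, x from front to back, y to the left as seen from the front, z up. Mouth in the plane x = -65 mm, ceiling 110 mm above the desk
- cabinet_tray (a joint): position of the tray in the cabinet, m: 0 fully out (starts so), 0.095 fully in (hard stop), where its front panel is flush with the cabinet's front. Slides along the cabinet's x with about 1 N of friction and stays where it is left; while it is out the door cannot shut
- tray_floor (a point): centre of the upper face of the tray's floor, 21 mm above the desk, with the cabinet's axes; moves with the tray. Aluminium tray, 112 mm long (x), 144 mm wide (y), walls 3 mm thick; sides and back rise 19 mm above the floor, the front panel 45 mm. When out, the cabinet's front face is 40 mm to +x from here. The left and front part is free; both bottles pass under the ceiling
- tray_front (a point): middle of the top edge of the tray's front panel, on its outer face, 66 mm above the desk, with the cabinet's axes; push here towards +x. When the tray is home it is flush with the cabinet's front, whose top is 118 mm above the desk: keep the hand's body clear of it
- cabinet_door (a joint): opening angle of the cabinet's clear-paned door, rad: 0 fully shut (hard stop), 1.75 fully open; starts at 1.40 to 1.62, standing out towards the robot beside the tray. It turns on a vertical hinge at the cabinet's right front edge, free edge to the left when shut; slight friction, it stays where it is left
- door_hinge (a point): point on the door's hinge axis, 100 mm above the desk (x = -76, y = -104 mm in the cabinet's frame), with the cabinet's axes. The door is a slab 16 mm thick centred on this axis, from 6 to 202 mm from it and 7 to 117 mm above the desk: aluminium frame 16 to 20 mm wide round a clear pane 6 mm thick. At angle a it runs from here along the cabinet's y axis turned by +a about z
- door_push (a point): point on the door's outer face, on the top rail near the free edge, 170 mm from the hinge axis and 100 mm above the desk; its -x axis points out of the outer face; moves with the door. A small round black pull (18 mm wide, 18 mm out) sits lower, 192 mm from the axis and 40 mm above the desk
- door_catch (a point): the sprung roller catch inside the cabinet's left wall. It meets the door's strike bar, 182 mm from the hinge, when the door is at about 0.06 rad; from there it takes about 11 N at door_push (more nearer the hinge) to press on. At about 0.02 it snaps over, draws the door to 0 and holds it there (some 7 N to pull open). Let go before that, the door is pushed back open
Mind the look-alikes: they are no part of the job. Leave any green look-alike of the dropper_bottle alone. Leave any yellow look-alike of the small_bottle alone.

How it is judged:
By the outcome, as a careful person would: the job done as asked, in the order asked, and still so for the second after the job is handed in, with the robot touching nothing.
It also fails if it takes over 72 s, if anything falls off the work surface, if the arm or the gripper's body presses on something with over 40 N, if the wrist force passes 120 N, or if a joint passes its speed limit or range.

## Working session

There is one attempt and no reset: what is moved stays moved. The work goes in short steps, Python scripts to look and compute and a tool call to move; the robot and the scene stay as the last step left them, time stands still between calls to the robot, and variables do not carry over. Pictures are saved under pics/ and viewed, about 8 in all and at most 12, crops included, and the job is handed in when it is done.

Besides the shell and the picture viewer there is one more tool, called after "Emit:" as name(argument=value, ...) on one line, values as JSON. move_arm: Moves the arm, as the interface text tells. Its arguments: {"type":"object","properties":{"moves":{"type":"string"},"grip":{"type":"number"},"grip_force":{"type":"number"}},"required":["moves"]}

```bash
mkdir -p pics; cat > h.py <<'E'
import numpy as np, cv2
from workcell import bot
from scipy.spatial.transform import Rotation as R
def att(p):
    a=np.array(p["attitude"],float)
    if a.shape==(3,3): return a
    return R.from_euler('xyz',a).as_matrix() if a.size==3 else R.from_quat(a).as_matrix()
def ray(p,uv):
    K=np.array(p["K"]); d=np.array([(uv[0]-K[0,2])/K[0,0],-(uv[1]-K[1,2])/K[1,1],-1.0])
    return att(p)@d
def at_z(p,uv,z):
    e=np.array(p["eye"]); d=ray(p,uv); return e+d*(z-e[2])/d[2]
def deproj(p,uv):
    z=p["z_map"][int(round(uv[1])),int(round(uv[0]))]; return np.array(p["eye"])+ray(p,uv)*z
def cloud(p):
    K=np.array(p["K"]); v,u=np.mgrid[0:480,0:640]; z=p["z_map"]
    d=np.stack([(u-K[0,2])/K[0,0]*z,-(v-K[1,2])/K[1,1]*z,-z],-1)
    return d@att(p).T+np.array(p["eye"])
def proj(p,X):
    K=np.array(p["K"]); c=att(p).T@(np.array(X)-np.array(p["eye"])); return K[0,2]+K[0,0]*c[0]/-c[2],K[1,2]-K[1,1]*c[1]/-c[2]
def save(p,n,box=None,s=1):
    im=p["frame"][:,:,::-1]
    if box: im=im[box[1]:box[3],box[0]:box[2]]
    cv2.imwrite(f"pics/{n}.png",cv2.resize(im,None,fx=s,fy=s,interpolation=cv2.INTER_CUBIC))
E
python3 - <<'E'
from h import *
print(bot.observe())
for n in("side","top"):
    p=bot.grab_frame(n); save(p,n+"0"); print(n,p["eye"],p["attitude"],p["K"],[k for k in p])
    for l in("dropper_bottle","small_bottle","tray_floor","tray_front","door_hinge","door_push","dry_cabinet","door_catch"):
        for r in bot.pinpoint(p,l)[:4]: print(l,np.round(r["at"],1),round(r["conf"],2),np.round(deproj(p,r["at"]),3))
E
```

```text
{'clock': 0.0, 'qpos': array([ 1.2737836 ,  0.52204091, -0.03634416,  1.59996203,  0.02117591,
        1.02109421, -0.11281433]), 'qd': array([-1.15117843e-03,  1.11947914e-03,  2.25307570e-05, -2.90437327e-04,
       -2.37170016e-03, -7.93149901e-04, -2.16503262e-04]), 'joint_efforts': array([-1.15555460e-03, -9.27130795e+01,  1.97922617e+00, -3.69938922e+01,
        1.77865068e-02,  8.28199438e-03, -6.01557895e-05]), 'position': array([ 0.14045619, -0.60868753,  0.23072524]), 'tool_rot': array([-3.14047299e+00,  4.98633552e-05,  2.26789562e-01]), 'force': array([ 0.10713685,  0.11105494, -0.29514833]), 'moment': array([-0.01688479,  0.02194278,  0.00327293]), 'grip_width': 0.08556637841190276}
side [0.18615055 0.54506161 0.68356263] [ 0.86839702  0.01555456 -2.5752365 ] [[445.93524432   0.         314.9915376 ]
 [  0.         445.93524432 247.09538776]
 [  0.           0.           1.        ]] ['frame', 'z_map', 'K', 'eye', 'attitude', 'shot']
dropper_bottle [238.6 273.7] 0.95 [0.715 0.044 0.013]
dropper_bottle [204.  358.4] 0.86 [0.563 0.29  0.107]
small_bottle [410.2 224.7] 0.81
[... 646 characters left out ...]
860301 249.61031979]
 [  0.           0.           1.        ]] ['frame', 'z_map', 'K', 'eye', 'attitude', 'shot']
dropper_bottle [291.1 159.7] 0.74 [0.722 0.036 0.068]
dropper_bottle [158.4 232.7] 0.6 [0.571 0.273 0.143]
small_bottle [449.6 288.6] 0.8 [ 0.472 -0.279  0.05 ]
small_bottle [162.1 230.3] 0.65 [0.576 0.267 0.14 ]
small_bottle [451.4 186.3] 0.53 [ 0.683 -0.293  0.005]
tray_floor [429.8 281.9] 0.83 [ 0.485 -0.246  0.017]
tray_front [408.7 293.6] 0.64 [ 0.462 -0.195  0.066]
door_hinge [473.8 327.8] 0.69 [ 0.4   -0.313  0.1  ]
door_push [391.6 361.2] 0.98 [ 0.496 -0.012  1.22 ]
dry_cabinet [474.1 265. ] 0.82 [ 0.518 -0.309  0.119]
door_catch [446.2 232.9] 0.58 [ 0.578 -0.257  0.118]
```

View pics/side0.png

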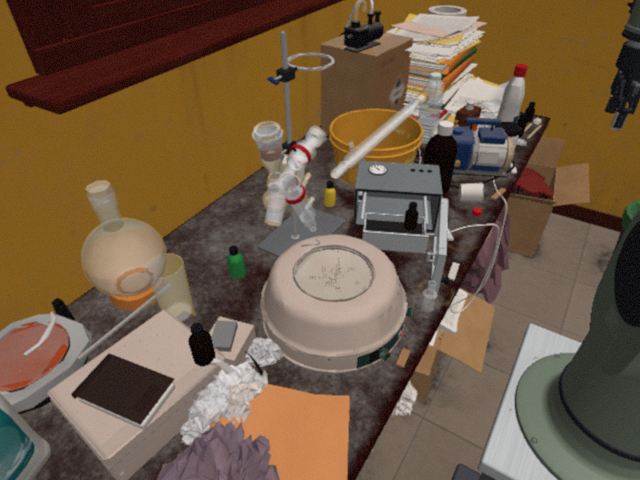

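View pics/top0.png

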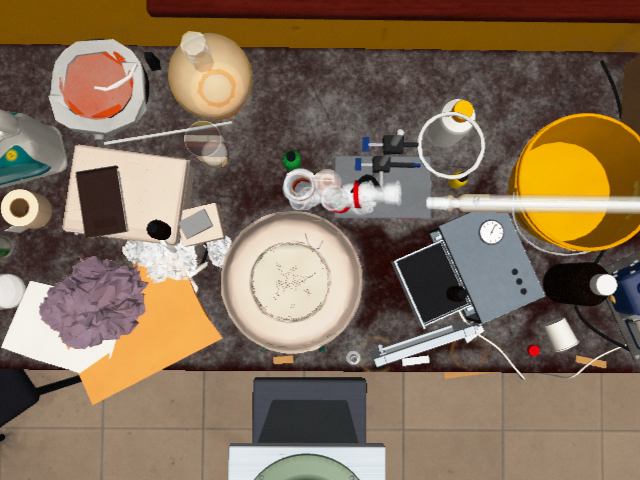

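Brown candidates: dropper bottle on the white box at side (203,345) / top (158,229), which matches the description. The green look-alike is at side (236,263) / top (292,159). The small brown bottle is in the tray at side (411,216), and its yellow look-alike is at (330,193). The cabinet front faces world +y, roughly, with the door along the desk's front edge. Next I'll measure.

```bash
python3 - <<'E'
from h import *
p=bot.grab_frame("top"); C=cloud(p); s=bot.grab_frame("side"); S=cloud(s)
P=C[(abs(C[...,2]-.118)<.006)&(C[...,0]>.36)&(C[...,0]<.68)&(C[...,1]<-.2)&(C[...,1]>-.5)]
m=((abs(C[...,2]-.118)<.006)&(C[...,0]>.33)&(C[...,0]<.7)&(C[...,1]<-.05)&(C[...,1]>-.5)).astype(np.uint8)
n,l,st,ce=cv2.connectedComponentsWithStats(m)
for i in range(1,n):
    if st[i,4]<100: continue
    Q=C[l==i]; r=cv2.minAreaRect((Q[:,:2]*1000).astype(np.float32)); print("comp",st[i,4],r,np.round(cv2.boxPoints(r)), Q[:,2].mean())
# bottle
for nm,D in(("top",C),("side",S)):
  for n2,c,lo,hi in(("cap",(.565,.28),.152,.175),("body",(.565,.28),.1,.14),("smallcap",(.465,-.28),.075,.1)):
    q=(D[...,2]>lo)&(D[...,2]<hi)&(np.hypot(D[...,0]-c[0],D[...,1]-c[1])<.05)
    Q=D[q]
    if len(Q): print(nm,n2,len(Q),Q.mean(0).round(4),Q.min(0).round(4),Q.max(0).round(4))
for l in("dropper_bottle",): 
  for r in bot.search_frame(p,l)[:3]: print(r)
save(p,"topz",(360,200,560,380),4)
save(s,"botz",(140,290,300,410),4)
E
```

```text
comp 7176 ((525.9979248046875, -341.12152099609375), (200.56625366210938, 133.4122314453125), 24.147342681884766) [[ 407. -321.]
 [ 462. -443.]
 [ 645. -361.]
 [ 590. -239.]] 0.117749493004046
comp 113 ((582.7845458984375, -434.4414978027344), (93.09683227539062, 11.938508987426758), 49.1984748840332) [[ 548. -466.]
 [ 557. -474.]
 [ 618. -403.]
 [ 609. -395.]] 0.11536025437439998
comp 506 ((486.27789306640625, -67.95960235595703), (34.976139068603516, 164.03848266601562), 89.62629699707031) [[404. -85.]
 [568. -86.]
 [568. -51.]
 [404. -50.]] 0.11906956948835919
comp 115 ((484.2900085449219, -488.4382019042969), (70.73794555664062, 22.141279220581055), 0.23026923835277557) [[ 449. -478.]
 [ 449. -500.]
 [ 520. -499.]
 [ 520. -477.]] 0.1180473400331494
comp 916 ((367.5581970214844, -216.68255615234375), (17.099727630615234, 195.7130889892578), 18.900327682495117) [[ 328. -127.]
 [ 391. -312.]
 [ 407. -306.]
 [ 344. -121.]] 0.11678186112700023
top cap 97 [0.5799 0.279  0.1615] [0.5711 0.2708 0.1525] [0.5894 0.2886 0.1664]
top body 214 [0.5773 0.2734 0.1286] [0.5617 0.2614 0.1002] [0.5972 0.2977 0.1399]
top smallcap 93 [ 0.4636 -0.2912  0.0875] [ 0.453  -0.3019  0.0753] [ 0.4726 -0.2832  0.0961]
side cap 139 [0.5762 0.2808 0.1593] [0.5692 0.27   0.1521] [0.5876 0.2888 0.1634]
side body 500 [0.5687 0.2865 0.1237] [0.5593 0.2627 0.1001] [0.5937 0.2981 0.14  ]
side smallcap 67 [ 0.4606 -0.289   0.0844] [ 0.4525 -0.3001  0.0755] [ 0.4701 -0.282   0.0909]
{'at': [292.8, 157.1], 'conf': 0.56}
```

View pics/topz.png

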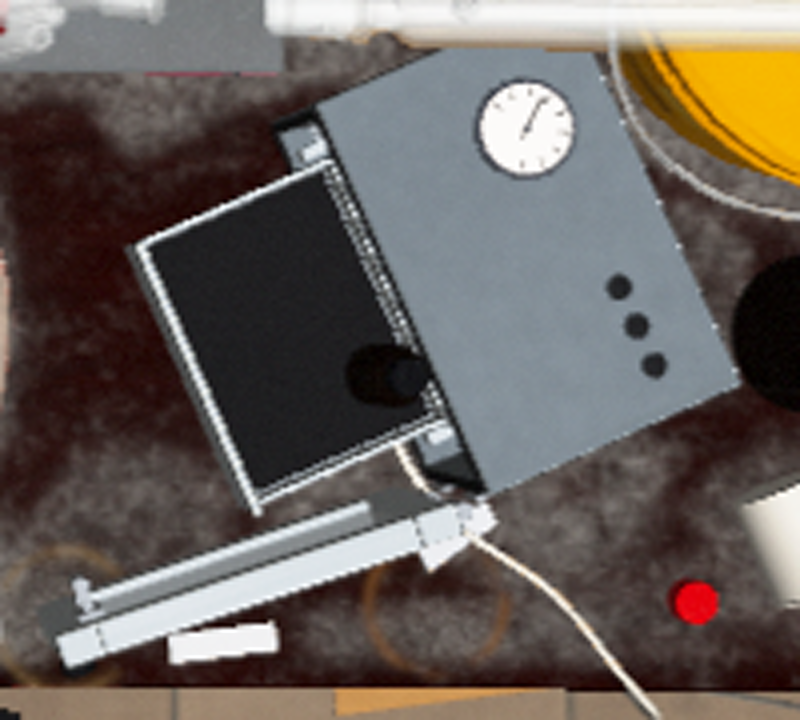

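View pics/botz.png

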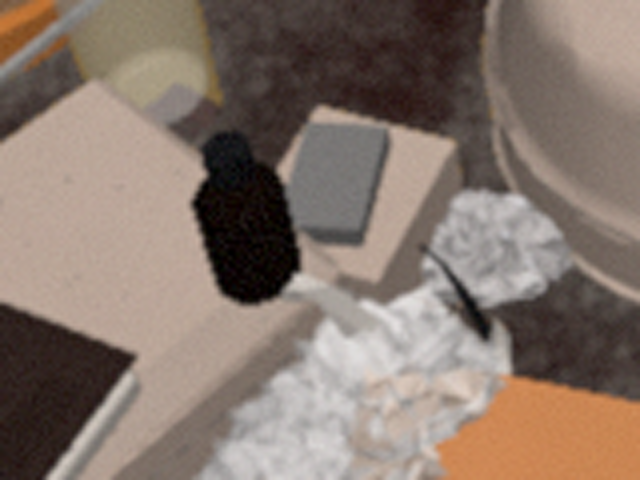

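The close crops confirm it: the dark brown bottle is on the box at (0.579, 0.280). The cabinet fit gives centre (0.526, -0.341) and yaw -65.85°, and the tray, hinge and small bottle agree with this to within a few mm. The door angle is about 1.48. Next are path heights and the move helper.

```bash
cat >> h.py <<'E'
CX=np.array([.526,-.341]); A=np.radians(-65.85); EX=np.array([np.cos(A),np.sin(A)]); EY=np.array([-EX[1],EX[0]])
def cab(x,y): return CX+x/1000*EX+y/1000*EY
def to(x,y,z,yaw=None,frm=None):
    "print tool-frame shift mm and turn from pose frm=(x,y,z,yaw) (default measured)"
    o=bot.observe(); f=frm or [*o["position"],o["tool_rot"][2]]
    d=np.array([x,y,z])-f[:3]; c,s=np.cos(f[3]),np.sin(f[3])
    w=0 if yaw is None else -(yaw-f[3])
    print("shift",np.round([1000*(d[0]*c+d[1]*s),1000*(d[0]*s-d[1]*c),-1000*d[2]],1),"turn",round(w,3))
E
python3 - <<'E'
from h import *
p=bot.grab_frame("top"); C=cloud(p); s=bot.grab_frame("side"); S=cloud(s)
Q=np.vstack([C.reshape(-1,3),S.reshape(-1,3)]); Q=Q[(Q[:,2]<.6)]
for a in np.arange(.3,.76,.05):
    print(round(a,2),[ (lambda q: int(1000*q.max()) if len(q) else -1)(Q[(abs(Q[:,0]-a)<.025)&(abs(Q[:,1]-b)<.025),2]) for b in np.arange(-.4,.41,.05)])
d=np.hypot(Q[:,0]-.579,Q[:,1]-.28); near=Q[(d>.024)&(d<.075)]
an=np.degrees(np.arctan2(near[:,1]-.28,near[:,0]-.579))
print([(k,int(1000*np.percentile(near[(an>=k)&(an<k+30),2],99.5))) for k in range(-180,180,30)])
to(.45,-.30,.30,1.2); to(.56,.20,.30,1.99)
E
```

```text
0.3 [9, 5, 6, 8, 11, 50, 42, 42, 5, 8, 7, 7, 7, 15, 19, 25, 27]
0.35 [11, 8, 8, 121, 122, 123, 119, 78, 123, 123, 116, 7, 19, 24, 30, 34, 62]
0.4 [7, 123, 122, 124, 120, 6, 83, 130, 132, 133, 131, 123, 26, 32, 53, 74, 83]
0.45 [125, 124, 122, 63, 74, 6, 124, 132, 131, 124, 134, 131, 31, 36, 59, 88, 98]
0.5 [124, 124, 125, 120, 72, 72, 125, 132, 123, 121, 132, 131, 29, 63, 65, 84, 95]
0.55 [123, 128, 124, 122, 43, 66, 119, 132, 140, 132, 132, 130, 77, 161, 165, 110, 113]
0.6 [174, 175, 183, 169, 168, 305, 298, 290, 365, 363, 129, 75, 80, 166, 165, 115, 116]
0.65 [176, 175, 202, 405, 406, 413, 470, 292, 368, 363, 7, 6, 74, 90, 91, 115, 115]
0.7 [140, 6, 72, 407, 407, 413, 474, 202, 200, 78, 7, 143, 145, 91, 91, 114, 116]
0.75 [139, 9, 127, 126, 404, 18, 19, 21, 53, 81, 8, 146, 147, 146, 85, 93, 98]
[(-180, 89), (-150, 85), (-120, 81), (-90, 82), (-60, 89), (-30, 90), (0, 89), (30, 90), (60, 112), (90, 109), (120, 84), (150, 79)]
shift [ 371.  -231.5  -68.7] turn -0.973
shift [ 590.6 -694.   -68.7] turn -1.763
```

Emit:
move_arm(moves="31 -19 -10 -0.1;62 -38 -20 -0.2;94 -58 -30 -0.3;125 -78 -40 -0.4;156 -97 -50 -0.5;187 -116 -60 -0.6;218 -136 -69 -0.7;250 -155 -69 -0.8;281 -175 -69 -0.9;311 -194 -69 -1.0", grip=0.8)

```text
clock: 1.98
position: [0.4011, -0.3485, 0.3007]
tool_rot: [3.141, 0.0, 1.232]
force: [0.7, 0.2, -2.1]
grip_width: 0.0682
```

```bash
python3 - <<'E'
from h import *
o=bot.observe(); print(o["clock"],o["qpos"].round(2),o["position"].round(4),o["tool_rot"].round(3),o["grip_width"])
to(.45,-.08,.30,1.99); to(.46,.06,.30,1.99)
E
```

```text
1.9833 [ 0.9   0.32 -0.38  1.75  0.13  1.1   0.14] [ 0.4011 -0.3485  0.3007] [3.141 0.    1.232] 0.06822266932375602
shift [269.5 -43.1   0.7] turn -0.758
shift [404.8 -80.3   0.7] turn -0.758
```

Emit:
move_arm(moves="40 -6 0 -0.1;80 -13 0 -0.2;120 -19 0 -0.3;160 -26 0 -0.4;200 -32 0 -0.5;240 -40 0 -0.6;280 -46 0 -0.7;320 -56 0 -0.76;360 -68 0 -0.76;398 -80 0 -0.76")

```text
clock: 2.82
position: [0.4587, 0.0537, 0.3006]
tool_rot: [3.141, 0.0, 1.987]
force: [1.4, -0.8, 1.2]
grip_width: 0.0684
```

```bash
python3 - <<'E'
from h import *
o=bot.observe(); print(o["clock"],o["qpos"].round(2),o["position"].round(4),o["tool_rot"].round(3),o["grip_width"])
to(.579,.28,.20,1.99); to(.579,.28,.102,1.99)
E
```

```text
2.8167 [ 0.38  0.24 -0.74  1.89  0.19  1.07 -0.02] [0.4587 0.0537 0.3006] [3.141 0.    1.987] 0.06836071905136636
shift [158.4 201.5 100.6] turn -0.003
shift [158.4 201.5 198.6] turn -0.003
```

Emit:
move_arm(moves="22 28 0 0;45 57 0 0;68 87 15 0;90 115 30 0;113 144 45 0;136 173 60 0;158 201 75 0;158 201 75 0;158 201 75 0;158 201 75 0")

```text
clock: 3.65
position: [0.5787, 0.2771, 0.2252]
tool_rot: [-3.141, 0.0, 1.987]
force: [-0.0, -1.2, 0.0]
grip_width: 0.0679
```

```bash
python3 - <<'E'
from h import *
p=bot.grab_frame("side"); C=cloud(p); save(p,"s1",(120,200,320,400),3)
o=bot.observe(); print(o["position"].round(4),o["tool_rot"].round(3),o["grip_width"])
to(.579,.28,.104,1.99)
E
```

```text
[0.579  0.2765 0.2258] [3.141e+00 1.000e-03 1.986e+00] 0.06862720864056476
shift [  3.2   1.4 121.8] turn -0.004
```

View pics/s1.png

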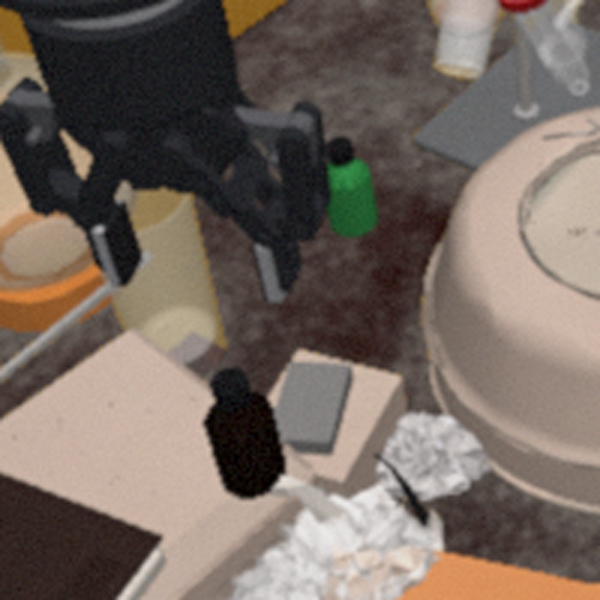

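The open jaws stand directly above the brown bottle (pixel ~(245,435) in the crop). I'll descend.

Emit:
move_arm(moves="1 0 15 0;2 1 30 0;3 1 45 0;3 1 60 0;3 1 75 0;3 1 90 0;3 1 105 0;3 1 115 0;3 1 119 0;3 1 119 0")

```text
clock: 4.53
position: [0.5785, 0.28, 0.1058]
tool_rot: [-3.141, 0.0, 1.986]
force: [-0.7, -0.4, -0.8]
grip_width: 0.0683
```

Emit:
move_arm(moves="0 0 0 0;0 0 0 0;0 0 0 0;0 0 0 0;0 0 0 0;0 0 0 0;0 0 0 0;0 0 0 0;0 0 0 0;0 0 0 0", grip=0, grip_force=30)

```text
clock: 5.37
position: [0.579, 0.2808, 0.1073]
tool_rot: [3.14, 0.0, 1.987]
force: [-1.0, -1.3, 4.5]
grip_width: 0.0343
```

```bash
python3 - <<'E'
from h import *
o=bot.observe(); print(o["clock"],o["position"].round(4),o["tool_rot"].round(3),o["grip_width"],o["force"])
to(.579,.28,.26); to(.46,.06,.26,1.99)
E
```

```text
5.3667 [0.579  0.2808 0.1073] [3.14  0.    1.987] 0.03428784051089843 [-1.04172225 -1.28029267  4.53427471]
shift [  -0.7   -0.3 -152.7] turn 0
shift [-153.9 -198.  -152.7] turn -0.003
```

Emit:
move_arm(moves="0 0 -10 0;0 0 -30 0;0 0 -55 0;0 0 -80 0;0 0 -110 0;0 0 -140 0;0 0 -165 0;0 0 -180 0;0 0 -180 0;0 0 -180 0")

```text
clock: 6.2
position: [0.5787, 0.2806, 0.2876]
tool_rot: [3.14, 0.0, 1.987]
force: [-0.9, 0.2, -1.5]
grip_width: 0.0346
```

Emit:
move_arm(moves="-7 -10 0 0;-22 -28 0 0;-40 -52 0 0;-60 -78 0 0;-80 -104 0 0;-100 -130 0 0;-121 -157 0 0;-138 -178 0 0;-150 -194 0 0;-154 -198 0 0")

```text
clock: 7.03
position: [0.458, 0.0566, 0.2857]
tool_rot: [-3.139, 0.001, 1.984]
force: [0.5, 0.8, -0.6]
grip_width: 0.0341
```

```bash
python3 - <<'E'
from h import *
p=bot.grab_frame("side");save(p,"s2",(160,60,480,300),2)
o=bot.observe(); print(o["clock"],o["position"].round(4),o["tool_rot"].round(3),o["grip_width"],o["force"])
t=cab(-105-15,15);print(t)
to(.45,-.10,.28,1.992); to(*t,.20,1.992);to(*t,.043,1.992)
E
```

```text
7.0833 [0.4586 0.0571 0.2859] [-3.140e+00  1.000e-03  1.984e+00] 0.034327881452391414 [ 1.53504885 -0.94664894  0.02548933]
[ 0.49059193 -0.2253658 ]
shift [-140.4  -70.9    5.9] turn -0.008
shift [-271.5  -84.1   85.9] turn -0.008
shift [-271.5  -84.1  242.9] turn -0.008
```

View pics/s2.png

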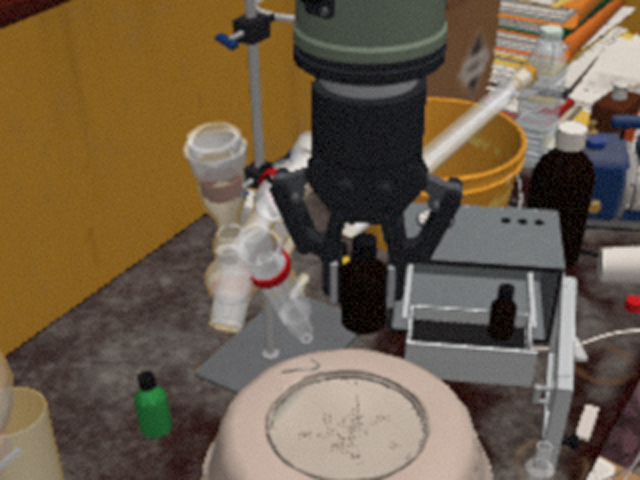

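The bottle is held upright between the pads, crop (365,295). I'll carry it past the stand on the front side.

Emit:
move_arm(moves="-10 -5 0 0;-30 -15 0 0;-58 -29 0 0;-88 -44 0 0;-118 -58 0 0;-145 -72 0 -0.01;-174 -75 5 -0.01;-204 -78 15 -0.01;-230 -80 25 -0.01;-250 -82 30 -0.01")

```text
clock: 7.92
position: [0.4863, -0.2035, 0.2546]
tool_rot: [-3.141, -0.001, 1.996]
force: [-0.5, -0.5, 0.5]
grip_width: 0.0342
```

```bash
python3 - <<'E'
from h import *
o=bot.observe(); print(o["clock"],o["position"].round(4),o["tool_rot"].round(3),o["grip_width"],o["force"],o["qpos"].round(2))
t=cab(-105-15,15)
to(*t,.14,1.992);to(*t,.043,1.992)
E
```

```text
7.9167 [ 0.4863 -0.2035  0.2546] [-3.141e+00 -1.000e-03  1.996e+00] 0.03424915666332016 [-0.45169327 -0.5213533   0.48347771] [ 0.75  0.39 -0.61  1.81  0.26  1.02  0.47]
shift [-21.7  -5.1 114.6] turn 0.004
shift [-21.7  -5.1 211.6] turn 0.004
```

Emit:
move_arm(moves="-6 -1 8 0;-14 -3 25 0;-20 -5 45 0;-22 -5 65 0;-22 -5 85 0;-22 -5 105 0;-22 -5 125 0;-22 -5 145 0;-22 -5 155 0;-22 -5 155 0")

```text
clock: 8.75
position: [0.4896, -0.2228, 0.0992]
tool_rot: [-3.14, -0.003, 1.998]
force: [-0.0, 0.3, -0.2]
grip_width: 0.034
```

```bash
python3 - <<'E'
from h import *
p=bot.grab_frame("side");save(p,"s3",(330,130,490,290),4)
o=bot.observe(); print(o["clock"],o["position"].round(4),o["tool_rot"].round(3),o["grip_width"],o["force"])
t=cab(-105-15,15)
to(*t,.043,1.992)
E
```

```text
8.8 [ 0.4903 -0.2232  0.1007] [-3.141e+00 -2.000e-03  1.998e+00] 0.03422336649275096 [0.59501773 0.89481466 0.73704   ]
shift [-2.1 -0.6 57.7] turn 0.006
```

View pics/s3.png

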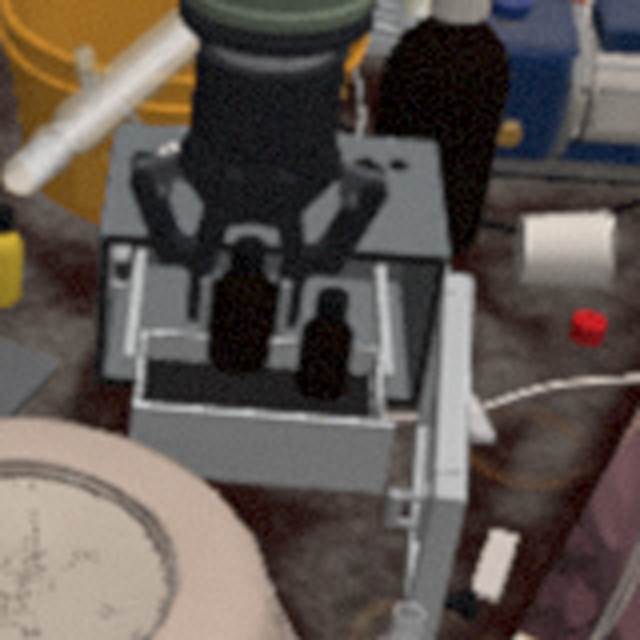

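The bottle hangs over the tray, to the left of the small one, with room to spare. I'll lower it slowly.

Emit:
move_arm(moves="-1 0 7 0;-2 0 14 0;-2 0 21 0;-2 0 28 0;-2 0 35 0;-2 0 41 0;-2 0 46 0;-2 0 50 0;-2 0 53 0;-2 0 54 0")

```text
clock: 9.63
position: [0.491, -0.226, 0.0468]
tool_rot: [-3.141, -0.0, 1.997]
force: [-0.7, -0.1, -0.3]
grip_width: 0.0348
```

Emit:
move_arm(moves="0 0 0.5 0;0 0 1 0;0 0 1.5 0;0 0 2 0;0 0 2.5 0;0 0 3 0;0 0 3 0;0 0 3 0;0 0 3 0;0 0 3 0")

```text
clock: 10.47
position: [0.4911, -0.2261, 0.0443]
tool_rot: [3.142, 0.0, 1.997]
force: [-0.5, 0.0, -1.2]
grip_width: 0.0342
```

Emit:
move_arm(moves="0 0 0.5 0;0 0 1 0;0 0 1.5 0;0 0 2 0;0 0 2 0;0 0 2 0;0 0 2 0;0 0 2 0;0 0 2 0;0 0 2 0")

```text
clock: 11.3
position: [0.4912, -0.2263, 0.0427]
tool_rot: [3.141, 0.001, 1.997]
force: [-2.3, -0.4, 8.5]
grip_width: 0.0344
```

Contact shows at 8.5 N, so I'll ease up slightly, release partly and rise.

Emit:
move_arm(moves="0 0 -0.5 0;0 0 -1 0;0 0 -1 0;0 0 -1 0;0 0 -1 0;0 0 -1 0;0 0 -1 0;0 0 -1 0;0 0 -1 0;0 0 -1 0")

```text
clock: 12.13
position: [0.4911, -0.2261, 0.0433]
tool_rot: [-3.142, -0.0, 1.997]
force: [-0.2, 0.1, -0.5]
grip_width: 0.0343
```

Emit:
move_arm(moves="0 0 0 0;0 0 0 0;0 0 0 0;0 0 0 0;0 0 0 0;0 0 0 0;0 0 0 0;0 0 0 0;0 0 0 0;0 0 0 0", grip=0.64)

```text
clock: 12.97
position: [0.4911, -0.2261, 0.0433]
tool_rot: [-3.142, -0.0, 1.997]
force: [-1.4, -0.1, -0.5]
grip_width: 0.0545
```

Emit:
move_arm(moves="0 0 -5 0;0 0 -12 0;0 0 -22 0;0 0 -35 0;0 0 -50 0;0 0 -65 0;0 0 -80 0;0 0 -95 0;0 0 -105 0;0 0 -105 0")

```text
clock: 13.8
position: [0.492, -0.2265, 0.1508]
tool_rot: [3.14, 0.003, 1.997]
force: [0.1, -0.5, -0.1]
grip_width: 0.0548
```

```bash
python3 - <<'E'
from h import *
p=bot.grab_frame("side");save(p,"s4",(330,130,490,290),4)
o=bot.observe(); print(o["clock"],o["position"].round(4),o["tool_rot"].round(3),o["grip_width"],o["force"])
for z in(.15,.056):
  to(*cab(-105-56-35,0),z,1.992)
E
```

```text
13.85 [ 0.4915 -0.2265  0.1495] [3.140e+00 2.000e-03 1.996e+00] 0.05449350488552594 [ 0.06327077 -0.61292066 -0.63934145]
shift [ 77.4 -15.   -0.5] turn 0.004
shift [ 77.4 -15.   93.5] turn 0.004
```

View pics/s4.png

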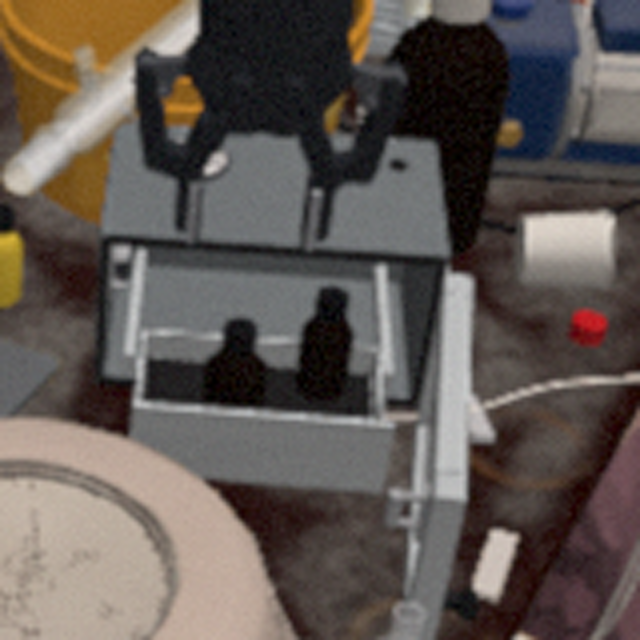

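Both bottles stand: the large one at crop (238,365) and the small one at (325,345). I'll shut the fingers and move in front of the tray panel.

Emit:
move_arm(moves="7 -2 0 0;18 -4 0 0;32 -7 0 0;46 -10 0 0;58 -13 0 0;66 -15 0 0;69 -15 0 0;69 -15 0 0;69 -15 0 0;69 -15 0 0", grip=0)

```text
clock: 14.68
position: [0.4491, -0.1698, 0.1482]
tool_rot: [3.142, 0.0, 1.996]
force: [-0.0, 0.1, -0.0]
grip_width: -0.0
```

Emit:
move_arm(moves="0 0 8 0;0 0 20 0;0 0 34 0;0 0 48 0;0 0 62 0;0 0 76 0;0 0 86 0;0 0 92 0;0 0 94 0;0 0 94 0")

```text
clock: 15.52
position: [0.4488, -0.1694, 0.054]
tool_rot: [-3.141, -0.0, 1.997]
force: [0.7, 0.0, 0.5]
grip_width: -0.0002
```

```bash
python3 - <<'E'
from h import *
o=bot.observe(); print(o["clock"],o["position"].round(4),o["tool_rot"].round(3),o["grip_width"],o["force"])
d=o["position"][:2]-CX; print("cab",d@EX*1000,d@EY*1000)
to(*cab(-77,0),.056,1.992)
E
```

```text
15.5167 [ 0.4488 -0.1694  0.054 ] [-3.141 -0.     1.997] -0.00016449278540482592 [0.65929763 0.03914545 0.52255739]
cab -188.17013996366268 -0.19963303991777048
shift [-111.2   -0.3   -2. ] turn 0.005
```

Emit:
move_arm(moves="-2 0 -2 0;-5 0 -2 0;-8 0 -2 0;-11 0 -2 0;-14 0 -2 0;-17 0 -2 0;-20 0 -2 0;-23 0 -2 0;-26 0 -2 0;-29 0 -2 0")

```text
clock: 16.35
position: [0.4609, -0.1961, 0.0563]
tool_rot: [-3.141, -0.0, 1.997]
force: [-0.0, 1.2, 1.5]
grip_width: -0.0004
```

Emit:
move_arm(moves="-3 0 0 0;-7 0 0 0;-11 0 0 0;-15 0 0 0;-19 0 0 0;-23 0 0 0;-27 0 0 0;-31 0 0 0;-34 0 0 0;-36 0 0 0")

```text
clock: 17.18
position: [0.4759, -0.2291, 0.0563]
tool_rot: [3.142, 0.0, 1.997]
force: [-2.4, 1.0, 0.0]
grip_width: 0.0001
```

```bash
python3 - <<'E'
from h import *
p=bot.grab_frame("side");save(p,"s5",(330,130,490,290),4)
o=bot.observe(); print(o["clock"],o["position"].round(4),o["tool_rot"].round(3),o["grip_width"],o["force"])
d=o["position"][:2]-CX; print("cab",d@EX*1000,d@EY*1000)
E
```

```text
17.2333 [ 0.476  -0.2293  0.0563] [3.141 0.    1.996] 6.24499119362157e-05 [ 0.15780497 -0.71767286 -0.02954176]
cab -122.38849216988176 0.12144983470581831
```

View pics/s5.png

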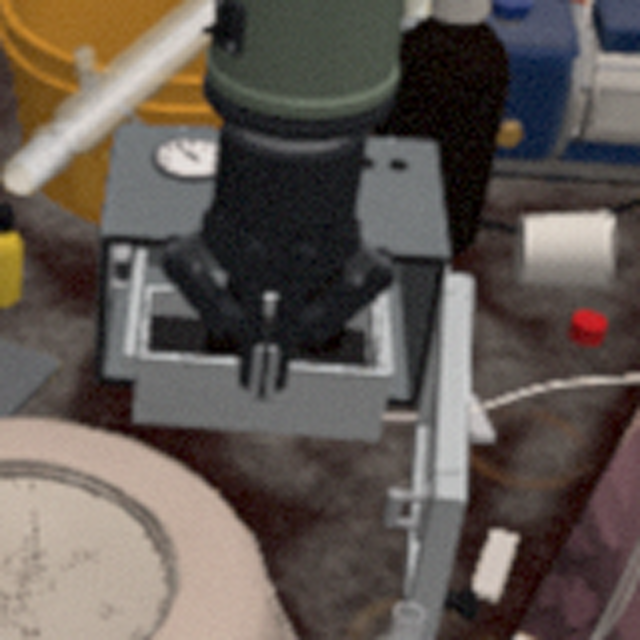

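The tray is sliding in squarely, with the fingers on the panel at crop (265,365). I'll continue.

Emit:
move_arm(moves="-3 0 0 0;-7 0 0 0;-11 0 0 0;-15 0 0 0;-19 0 0 0;-23 0 0 0;-27 0 0 0;-31 0 0 0;-34 0 0 0;-36 0 0 0")

```text
clock: 18.07
position: [0.4908, -0.2619, 0.0563]
tool_rot: [3.142, 0.0, 1.996]
force: [-0.7, -0.1, 1.2]
grip_width: 0.0
```

Emit:
move_arm(moves="-1 0 0 0;-2 0 0 0;-3 0 0 0;-4 0 0 0;-5 0 0 0;-6 0 0 0;-7 0 0 0;-8 0 0 0;-8 0 0 0;-8 0 0 0")

```text
clock: 18.9
position: [0.4941, -0.2688, 0.0563]
tool_rot: [3.141, 0.0, 1.997]
force: [0.6, 0.3, 0.0]
grip_width: -0.0002
```

```bash
python3 - <<'E'
from h import *
o=bot.observe(); print(o["clock"],o["position"].round(4),o["tool_rot"].round(3),o["force"])
d=o["position"][:2]-CX; print("cab",d@EX*1000,d@EY*1000, o["force"][:2]@EX)
E
```

```text
18.9 [ 0.4941 -0.2688  0.0563] [3.141 0.    1.997] [0.620405   0.29806469 0.04499748]
cab -78.91780552330255 0.4434742408001961 -0.018152943528034392
```

Emit:
move_arm(moves="-1 0 0 0;-1.5 0 0 0;-2 0 0 0;-2.5 0 0 0;-3 0 0 0;-3.5 0 0 0;-4 0 0 0;-4 0 0 0;-4 0 0 0;-4 0 0 0")

```text
clock: 19.73
position: [0.4952, -0.2713, 0.0562]
tool_rot: [-3.141, -0.002, 1.997]
force: [-3.3, 9.2, 3.4]
grip_width: 0.0002
```

The tray is at its hard stop (about 10 N). I'll back off and rise.

Emit:
move_arm(moves="3 0 0 0;8 0 0 0;16 0 0 0;25 0 0 0;33 0 -10 0;38 0 -30 0;40 0 -60 0;40 0 -90 0;40 0 -110 0;40 0 -114 0")

```text
clock: 20.57
position: [0.4802, -0.2357, 0.1743]
tool_rot: [3.139, 0.004, 1.997]
force: [0.7, -0.1, 0.2]
grip_width: -0.0002
```

```bash
cat >> h.py <<'E'
H=cab(-76,-104); Y=1.996
def door(a,s,gap=0):
    d=EY*np.cos(a)-EX*np.sin(a); n=-EX*np.cos(a)-EY*np.sin(a)
    tx=np.array([np.cos(Y),np.sin(Y)]); ty=np.array([np.sin(Y),-np.cos(Y)])
    h=.011*abs(tx@n)+.0145*abs(ty@n)
    return H+s*d+(.008+h+gap)*n
E
python3 - <<'E'
from h import *
p=bot.grab_frame("side");save(p,"s6",(330,130,490,290),4); t=bot.grab_frame("top")
D=cloud(t); m=((abs(D[...,2]-.117)<.006)&(D[...,0]>.3)&(D[...,0]<.41)&(D[...,1]<-.1)&(D[...,1]>-.31))
Q=D[m][:,:2]; r=cv2.minAreaRect((Q*1000).astype(np.float32)); print(r)
C=cloud(p); d=C[...,:2]-CX; cx=d@EX*1000; cy=d@EY*1000
q=(abs(cy)<60)&(C[...,2]>.035)&(C[...,2]<.06)&(cx>-130)&(cx<0); print("panel x",np.percentile(cx[q],[10,50,90]))
o=bot.observe(); print(o["clock"],o["position"].round(4),o["tool_rot"].round(3),o["force"])
print(door(1.48,.075,.015)); to(*door(1.48,.075,.015),.17,Y)
E
```

```text
((360.0031433105469, -194.0264434814453), (16.840532302856445, 147.72015380859375), 18.541257858276367)
panel x [-68.57284972 -66.41205505 -61.90467538]
20.6667 [ 0.4792 -0.2358  0.1716] [3.141e+00 2.000e-03 1.997e+00] [-0.24501875 -0.31174241 -0.75575435]
[ 0.33926715 -0.25575728]
shift [  39.7 -135.7    1.6] turn 0.001
```

View pics/s6.png

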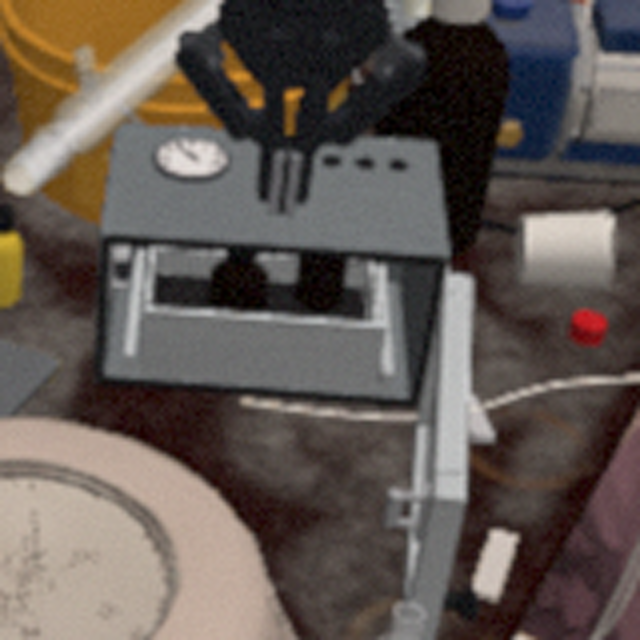

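The tray panel sits flush (x ≈ -66 mm) and both bottles are standing inside (crop (240,280) and (320,275)). I'll go over the door to its outer side.

Emit:
move_arm(moves="3 -8 0 0;7 -22 0 0;12 -40 0 0;17 -60 0 0;23 -80 0 0;29 -100 0 0;34 -118 0 0;38 -130 0 0;40 -136 0 0;40 -136 0 0")

```text
clock: 21.5
position: [0.3374, -0.2558, 0.17]
tool_rot: [-3.141, -0.001, 1.996]
force: [0.7, -0.3, -0.1]
grip_width: -0.0
```

Emit:
move_arm(moves="0 0 6 0;0 0 15 0;0 0 25 0;0 0 35 0;0 0 46 0;0 0 56 0;0 0 66 0;0 0 74 0;0 0 80 0;0 0 82 0")

```text
clock: 22.33
position: [0.3385, -0.2554, 0.0873]
tool_rot: [-3.141, -0.001, 1.997]
force: [-1.0, 0.1, 0.1]
grip_width: -0.0
```

```bash
python3 - <<'E'
from h import *
o=bot.observe(); print(o["clock"],o["position"].round(4),o["tool_rot"].round(3),o["force"],o["qpos"].round(2))
f=[*o["position"],Y]
S=np.interp(np.linspace(1.48,.1,24),[.1,.7,1.48],[.170,.150,.075])
for i,a in enumerate(np.linspace(1.48,.1,24)):
    q=door(a,S[i]); print(round(a,2),round(np.hypot(*q),3),end=' '); to(*q,.088,Y,f)
E
```

```text
22.3333 [ 0.3385 -0.2554  0.0873] [-3.141e+00 -1.000e-03  1.997e+00] [-1.01524082  0.14786731  0.06083417] [ 0.9   0.5  -0.49  2.21  0.46  0.54  0.48]
1.48 0.433 shift [-2.1 15.5 -0.7] turn -0.0
1.42 0.43 shift [ 4.5 20.5 -0.7] turn -0.0
1.36 0.428 shift [10.8 26.2 -0.7] turn -0.0
1.3 0.427 shift [16.6 32.8 -0.7] turn -0.0
1.24 0.426 shift [22.  40.1 -0.7] turn -0.0
1.18 0.427 shift [26.7 48.  -0.7] turn -0.0
1.12 0.429 shift [30.9 56.7 -0.7] turn -0.0
1.06 0.432 shift [34.3 65.9 -0.7] turn -0.0
1.0 0.436 shift [36.9 75.7 -0.7] turn -0.0
0.94 0.441 shift [38.8 85.9 -0.7] turn -0.0
0.88 0.448 shift [39.7 96.6 -0.7] turn -0.0
0.82 0.455 shift [ 39.8 107.6  -0.7] turn -0.0
0.76 0.463 shift [ 38.9 118.9  -0.7] turn -0.0
0.7 0.473 shift [ 37.  130.4  -0.7] turn -0.0
0.64 0.482 shift [ 31.8 138.9  -0.7] turn -0.0
0.58 0.492 shift [ 26.  147.2  -0.7] turn -0.0
0.52 0.503 shift [ 19.5 155.2  -0.7] turn -0.0
0.46 0.513 shift [ 12.4 162.9  -0.7] turn -0.0
0.4 0.524 shift [  4.7 170.2  -0.7] turn -0.0
0.34 0.535 shift [ -3.6 177.1  -0.7] turn -0.0
0.28 0.545 shift [-12.5 183.4  -0.7] turn -0.0
0.22 0.556 shift [-22.  189.2  -0.7] turn -0.0
0.16 0.567 shift [-32.  194.4  -0.7] turn -0.0
0.1 0.578 shift [-42.4 199.   -0.7] turn -0.0
```

Emit:
move_arm(moves="0 3 0 0;-1 8 0 0;-2 13 0 0;0 16 0 0;2 18 0 0;5 20 0 0;8 23 0 0;11 26 0 0;14 29 0 0;17 33 0 0")

```text
clock: 23.17
position: [0.3617, -0.2262, 0.0883]
tool_rot: [-3.141, -0.0, 1.997]
force: [-0.0, -0.5, -0.2]
grip_width: 0.0002
```

Emit:
move_arm(moves="3 4 0 0;5 7 0 0;8 11 0 0;10 15 0 0;12 19 0 0;14 24 0 0;16 28 0 0;17 33 0 0;19 38 0 0;20 43 0 0")

```text
clock: 24.0
position: [0.393, -0.1902, 0.0883]
tool_rot: [3.142, -0.0, 1.997]
force: [0.2, 1.0, 0.0]
grip_width: -0.0
```

```bash
cat > d.py <<'E'
from h import *
t=bot.grab_frame("top"); o=bot.observe()
D=cloud(t); rr=np.linalg.norm(D[...,:2]-H,axis=-1); d=D[...,:2]-CX
m=(abs(D[...,2]-.116)<.005)&(rr<.21)&(rr>.02)&((d@EX)<-.0665)&((d@EY)<.12)
n,l,st,ce=cv2.connectedComponentsWithStats(m.astype(np.uint8))
for i in range(1,n):
    if st[i,4]<60: continue
    Q=D[l==i][:,:2]-H; u=np.linalg.svd(Q-Q.mean(0))[2][0]; c=Q.mean(0)
    print("comp",st[i,4],"angle by centre",round(np.arctan2(-c@EX,c@EY),3),"by axis",round(np.arctan2(-u@EX,u@EY)%np.pi,3),"r",round(np.linalg.norm(c),3))
print(o["clock"],o["position"].round(4),o["tool_rot"].round(3),o["force"].round(1))
E
python3 d.py
```

```text
comp 239 angle by centre 1.02 by axis 1.003 r 0.175
24.05 [ 0.3939 -0.1896  0.0884] [3.141 0.    1.998] [1.1 1.7 0.1]
```

Emit:
move_arm(moves="1 5 0 0;2 10 0 0;2 15 0 0;3 21 0 0;3 26 0 0;3 32 0 0;2 37 0 0;2 43 0 0;1 49 0 0;0 54 0 0")

```text
clock: 24.88
position: [0.4425, -0.168, 0.0883]
tool_rot: [3.141, -0.0, 1.997]
force: [-0.3, -0.2, 0.7]
grip_width: -0.0
```

Emit:
move_arm(moves="-3 4 0 0;-5 8 0 0;-8 13 0 0;-11 17 0 0;-14 21 0 0;-17 25 0 0;-21 29 0 0;-24 33 0 0;-28 36 0 0;-32 40 0 0")

```text
clock: 25.72
position: [0.4918, -0.1812, 0.0883]
tool_rot: [-3.141, -0.0, 1.997]
force: [-0.9, -0.9, 0.5]
grip_width: 0.0002
```

```bash
python3 d.py; python3 - <<'E'
from h import *
for a in(.4,.3,.2,.1,.06,.03,0): print(a,end=' '); to(*door(a,.168),.088,Y)
E
```

```text
25.7667 [ 0.4928 -0.1815  0.0883] [3.141 0.    1.996] [-0.4  0.6 -0. ]
0.4 shift [4.1 6.6 0.3] turn 0.0
0.3 shift [-11.8  14.8   0.3] turn 0.0
0.2 shift [-28.7  21.3   0.3] turn 0.0
0.1 shift [-46.2  26.    0.3] turn 0.0
0.06 shift [-53.4  27.4   0.3] turn 0.0
0.03 shift [-58.8  28.2   0.3] turn 0.0
0 shift [-64.2  28.8   0.3] turn 0.0
```

Emit:
move_arm(moves="-3 4 0 0;-7 8 0 0;-10 11 0 0;-14 14 0 0;-17 16 0 0;-21 18 0 0;-25 20 0 0;-29 21 0 0;-32 22 0 0;-36 24 0 0")

```text
clock: 26.6
position: [0.5282, -0.2041, 0.0883]
tool_rot: [-3.141, -0.0, 1.997]
force: [-1.0, -0.4, -0.9]
grip_width: 0.0002
```

Emit:
move_arm(moves="-2 1 0 0;-4 1 0 0;-6 2 0 0;-7 2 0 0;-8 2 0 0;-9 2 0 0;-10 3 0 0;-11 3 0 0;-12 3 0 0;-13 3 0 0")

```text
clock: 27.43
position: [0.5363, -0.2144, 0.0883]
tool_rot: [3.142, -0.0, 1.997]
force: [-0.3, 0.3, -0.2]
grip_width: 0.0001
```

```bash
python3 d.py; python3 - <<'E'
from h import *
for a in(.1,.06,.03,0): print(a,end=' '); to(*door(a,.168),.088,Y)
E
```

```text
27.4833 [ 0.5364 -0.2147  0.0883] [3.142 0.    1.997] [ 0.3 -0.2 -0.5]
0.1 shift [ 2.  -0.   0.3] turn 0.001
0.06 shift [-5.2  1.3  0.3] turn 0.001
0.03 shift [-10.6   2.1   0.3] turn 0.001
0 shift [-16.    2.8   0.3] turn 0.001
```

Now the catch. I'll press slowly, reading the force.

Emit:
move_arm(moves="-1 0 0 0;-2 0 0 0;-3 1 0 0;-4 1 0 0;-5 1 0 0;-6 1 0 0;-7 1 0 0;-8 1 0 0;-9 2 0 0;-10 2 0 0")

```text
clock: 28.32
position: [0.5422, -0.2225, 0.0883]
tool_rot: [-3.141, -0.0, 1.997]
force: [-3.1, 4.6, 1.7]
grip_width: -0.0
```

Emit:
move_arm(moves="-0.5 0 0 0;-1 0 0 0;-1.5 0 0 0;-2 0 0 0;-2.5 0 0 0;-3 0 0 0;-3.5 0 0 0;-4 0 0 0;-4.5 0 0 0;-5 0 0 0")

```text
clock: 29.15
position: [0.5443, -0.2265, 0.0883]
tool_rot: [3.141, -0.001, 1.997]
force: [-0.2, 3.0, 1.3]
grip_width: -0.0
```

Emit:
move_arm(moves="-0.5 0 0 0;-1 0 0 0;-1.5 0 0 0;-2 0 0 0;-2.5 0 0 0;-3 0 0 0;-3.5 0 0 0;-4 0 0 0;-4 0 0 0;-4 0 0 0")

```text
clock: 29.98
position: [0.5459, -0.2309, 0.0883]
tool_rot: [-3.142, -0.0, 1.997]
force: [-0.2, -0.0, 0.3]
grip_width: 0.0002
```

```bash
python3 d.py; python3 - <<'E'
from h import *
o=bot.observe(); print(o["force"][:2]@EX)
for a in(.06,.03,0): print(a,end=' '); to(*door(a,.168),.088,Y)
E
```

```text
30.0333 [ 0.5459 -0.2309  0.0883] [-3.142 -0.     1.997] [-0.5 -0.5 -1.3]
0.22344747826036665
0.06 shift [13.5 -0.7  0.3] turn 0.001
0.03 shift [8.1 0.2 0.3] turn 0.001
0 shift [2.7 0.8 0.3] turn 0.001
```

Emit:
move_arm(moves="-0.5 0 0 0;-1 0 0 0;-1.5 0 0 0;-2 0 0 0;-2.5 0 0 0;-3 0 0 0;-3 0 0 0;-3 0 0 0;-3 0 0 0;-3 0 0 0")

```text
clock: 30.87
position: [0.5461, -0.2312, 0.0882]
tool_rot: [-3.14, -0.004, 1.998]
force: [-11.2, 14.5, 10.3]
grip_width: -0.0
```

That is the hard stop (about 18 N against the door). I'll back away and check.

Emit:
move_arm(moves="3 0 0 0;8 0 0 0;16 0 0 0;26 0 0 0;36 0 -10 0;42 0 -30 0;45 0 -60 0;45 0 -90 0;45 0 -120 0;45 0 -125 0")

```text
clock: 31.7
position: [0.5301, -0.1919, 0.2187]
tool_rot: [3.137, 0.004, 1.997]
force: [0.8, -0.3, 0.7]
grip_width: 0.0004
```

Emit:
move_arm(moves="6 -6 0 0;15 -15 0 0;25 -25 0 0;40 -40 0 0;50 -50 0 0;60 -60 0 0;65 -65 0 0;70 -70 0 0;70 -70 0 0;70 -70 0 0")

```text
clock: 32.53
position: [0.436, -0.1578, 0.2132]
tool_rot: [3.142, 0.0, 1.997]
force: [0.7, -0.1, 0.4]
grip_width: -0.0002
```

```bash
python3 - <<'E'
from h import *
p=bot.grab_frame("side");t=bot.grab_frame("top")
a=p["frame"][120:290,330:490,::-1]; b=t["frame"][190:360,380:560,::-1]
cv2.imwrite("pics/s7.png",cv2.resize(np.hstack([a,b]),(800,400),interpolation=cv2.INTER_CUBIC))
o=bot.observe(); print(o["clock"],o["position"].round(4),o["force"].round(1))
for nm,D in(("side",cloud(p)),("top",cloud(t))):
    d=D[...,:2]-CX; x=d@EX*1000; y=d@EY*1000; z=D[...,2]
    for lo,hi in((-90,-50),(-20,20),(60,92)):
        q=(y>lo)&(y<hi)&(z>.1 if nm=="side" else abs(z-.116)<.006)&(z<.114 if nm=="side" else True)&(x>-100)&(x<-66); print(nm,lo,q.sum(),np.percentile(x[q],[5,50]).round(1) if q.any() else "")
E
```

```text
32.6333 [ 0.4364 -0.1579  0.2132] [ 1.  -0.  -0.1]
side -90 94 [-84.6 -82.2]
side -20 93 [-84.9 -82.1]
side 60 74 [-85.1 -82.4]
top -90 0 
top -20 161 [-82.4 -75.1]
top 60 152 [-82.8 -75.7]
```

View pics/s7.png

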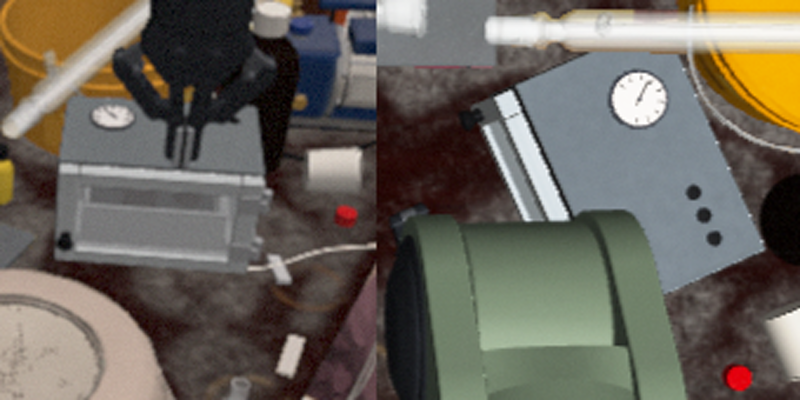

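The door is flat and shut, with its face at a uniform x ≈ -82 to -84 mm and the black pull at (65,242). The bottles are faint behind the pane, so I'll use one contrast-stretched close crop to check them.

```bash
python3 - <<'E'
from h import *
f=np.mean([bot.grab_frame("side")["frame"].astype(float) for _ in range(6)],0)
im=f[180:240,350:450,::-1]; lo,hi=np.percentile(im,[1,90]); im=np.clip((im-lo)/(hi-lo)*255,0,255).astype(np.uint8)
cv2.imwrite("pics/s8.png",cv2.resize(im,(800,480),interpolation=cv2.INTER_CUBIC))
for r in range(198,212,2): print(r,f[r,360:440:3].mean(1).astype(int))
p=bot.grab_frame("side")
print(bot.search_frame(p,"small_bottle")[:4],bot.search_frame(p,"dropper_bottle")[:4])
for n,x,y in(("big",-25,15),("small",20,-42)): print(n,[np.round(proj(p,[*cab(x,y),z])) for z in(.03,.07,.09)])
E
```

```text
198 [109 113 107 105 109 114 114 113 113 113 113 113 112 112 111 111 111 110
 112 111 112 116 122 138 129 160 166]
200 [110 118 132  97  95  93  89  90  91 100 105 103 103 106 111 113 111 111
 110 111 112 110 111 110 104 107 106]
202 [110 117 134  93  96  95  93  94  87  86  87  89  89  94  93  85  84  86
  93 104 106 111 111 108 102 109 109]
204 [111 118 135  94  94  94  95  93  86  87  86  86  89  94  93  86  86  86
  86  93  99 128 140 115 108 120 121]
206 [111 137 133 122 114 110 102  96  88  87  87  88  91  93  95  89  86  86
  90  94  96 129 140 119  95  96  97]
208 [113 138 121 122 124 128 133 137 141 131 125 123 121 124 114 106  98  93
  95  95  95 129 142 123  96  99  98]
210 [112 140 120 118 121 120 119 120 119 117 119 118 119 123 124 130 135 136
 138 132 128 138 144 118  99  98  99]
[{'at': [328.1, 195.9], 'conf': 0.68}] [{'at': [232.8, 260.1], 'conf': 0.97}]
big [array([387., 211.]), array([389., 198.]), array([389., 191.])]
small [array([410., 203.]), array([412., 189.]), array([413., 183.])]
```

View pics/s8.png

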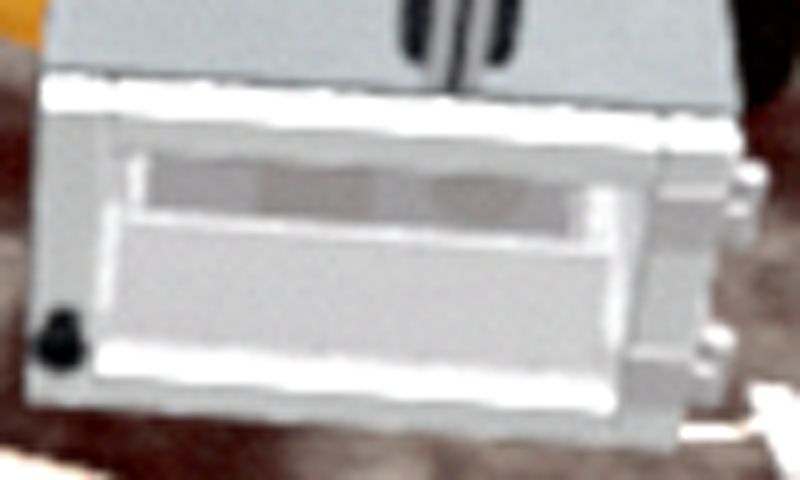

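Through the pane there are two upright brown patches at crop (312,188) and (475,203). That is image columns 389 and 409, matching the 388 and 411 predicted for standing bottles. I'm handing in.

```bash
python3 -c "
from workcell import bot
bot.job_done(); print(bot.observe()['clock'])"
```

```text
the job is handed in; nothing more can be done
the job is handed in; nothing more can be done
```

The larger brown bottle is put away in the dry cabinet, and the job was handed in at about 33 s. I stood it upright on the tray, left of the little one, slid the tray in to its stop and pressed the door slowly through the catch.

- **Tray:** it reached its hard stop at about 10 N. The panel measured x ≈ -66 mm against -65 mm for flush, within the calibration error.
- **Door:** it met its hard stop at about 18 N sideways (about 21 N in all). After I backed the hand away it stayed shut. Its face measured -82 mm at all three points from the side camera, against a nominal -84 mm, with no tilt.
- **Bottles:** both show through the pane as brown patches at image columns 389 and 409, against 388 and 411 predicted for standing bottles. They are tinted and partly hidden by the rail, and the detectors did not find them behind the pane, so this check is less direct than the others.
- **Failed reading:** the automatic top-view check of the door angle gave no reading for the last part of the swing. There I relied on the arm's position, the force and the final pictures.

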